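# Set the carving positioner and lock it

### The job

Use the red lever to set the carving stand: swivel it until its red pointer lines up with the yellow pin (not the white one), and tilt the plate with the turtle to 40 degrees from level. Then swing the keeper bar fully shut by its blue knob so the setting is locked, let go, and leave the other things on the bench where they are.

Things in the scene. Friction and masses are not known exactly. Their poses are not given: they have to be found in the camera images.
- stand: The fixed positioner's grey board, 300 x 370 x 18 mm, at a small yaw. Origin: on the bench under the swivel axis (vertical); its x axis points away from the robot, y left. The board spans x -180 to +120 and y -165 to +205 mm about it.
- swivel (a joint): Swivel of the green turntable (168 mm across) about the vertical axis through the stand's origin, rad, 0 = front facing the stand's -x, positive counter-clockwise from above, range -0.8 to 0.8. Stiff with friction (about 0.4 N m); it stays where left. It carries the tilting plate between two green cheeks and a lamp.
- lamp (a point): Centre of the underside of the lamp's grey round head, 80 mm across, 18 mm thick, 155 mm higher than pivot and 52 mm in front of it; fixed to the turntable by a post at the rear. It hangs over the lever and bars a vertical tool there: reach the lever from the front with the tool tilted.
- head (a joint): Tilt of the wooden plate that carries a carved turtle (rad from level; 0.698 = 40 degrees), about the horizontal axis along the turntable's y through pivot. As it grows the far edge rises and the lever leans further to the front, towards the robot. Range 0 to 1.0, stiff with friction (about 0.7 N m), stays where left.
- pivot (a point): Middle of the tilt axis, on the swivel axis, 125 mm above the bench. Its axes turn with the turntable: -x is the front (the pointer's direction), y along the tilt axis, z up.
- pointer_tip (a point): Tip of the red pointer at the turntable's front edge (12 mm wide), 105 mm from the swivel axis, 38 mm above the bench. Axes as pivot.
- lever_knob (a point): Centre of the red disc knob at the end of the tilt lever: 38 mm across, 16 mm thick along y (the tilt axis; grip it across this thickness). It stands on a 10 mm steel stem fixed upright to the plate's front. In the plate's own axes the knob centre lies 76 mm to the front of (-x) and 105 mm above (z) pivot. The point's axes tilt with the plate; z points along the stem away from the plate.
- pin_yellow: Yellow upright pin, 14 mm across, 40 mm tall, fixed on the board in front of the turntable, about 115 mm from the swivel axis, left or right of the middle. Origin: centre of its foot. The pointer must be in line with it.
- pin_white: White pin of the same size on the other side: not the one wanted.
- keeper (a joint): Keeper (locking) bar of aluminium, swings level about a vertical hinge on the board's left side. 0 = fully shut against its stop, in the steel clip, its rubber pad on the turntable's rim; grows as it opens outwards (knob swings clockwise from above, to the left), range 0 to 1.25 rad, light friction.
- keeper_knob (a point): Centre of the top of the blue knob on the keeper bar's free end: upright cylinder, 22 mm across, 45 mm tall, top 85 mm above the bench, 140 mm from the hinge. When shut the knob is at (-150, +165) mm in the stand's axes.
- keeper_hinge (a point): Point on the keeper's vertical hinge axis, at the bar's top face, 40 mm above the bench; at (-10, 165) mm in the stand's axes.
- rabbit: Bystander: small pale carved animal, 55 mm long, 55 mm tall, loose at the back of the board. Origin under its middle.
- glue_pot: Bystander: small white pot with orange cap, 32 mm across, 38 mm tall, loose at the front right of the board. Origin under its middle.
- mallet: Bystander: hammer lying to the right of the stand.
- paint_can: Bystander: blue can, 84 mm across, 100 mm tall, to the left. Origin under its middle.
- bull: Bystander: carved horned animal, about 120 mm long and tall, to the right. Origin under its middle.
- offcut: Bystander: wood block 90 x 50 x 35 mm, to the right, near the robot.

How it is judged (in metres and radians):
On the way, in this order (a step that is already met when the one before it is completed fails the run):
1. the pointer is in line with the yellow pin and the plate is at 40 degrees, the keeper still open (y of pin_yellow in the frame of pivot between -0.009 and 0.009 m and value of joint head between 0.628 and 0.768 rad), for 0.3 s.
2. the keeper bar is swung shut (value of joint keeper below 0.06 rad), for 0.2 s.
At the end, for the whole second after the job is handed in: The yellow pin lies within 9 mm either side of the pointer's line (about 4.5 degrees), the plate is tilted 40 degrees within 4 degrees, the keeper bar is shut within 0.06 rad of its stop, and all is at rest (all of step 1 and value of joint keeper below 0.06 rad and velocity of joint swivel between -0.05 and 0.05 rad/s and velocity of joint head between -0.05 and 0.05 rad/s and velocity of joint keeper between -0.05 and 0.05 rad/s); the robot touches nothing.
It fails at once if a bystander is moved more than 30 mm (distance of any of rabbit, glue_pot, mallet, paint_can, bull, offcut from where it was at the start of the episode above 0.03 m).
It also fails if it takes over 48 s, if anything falls off the work surface, if the arm or the gripper's body presses on something with over 40 N, if the wrist force passes 120 N, or if a joint passes its speed limit or range.

### The arm

A 7-joint arm with a two-finger parallel gripper is mounted at the origin on the work surface. World frame = base frame: x ahead of the robot, y to its left, z up, the work surface at z = 0. Lengths are in mm, angles in rad, forces in N, time in s.
With the tool pointing down it reaches from about 350 to 900 mm from the base axis. Payload 7.2 kg.
Tool frame: the origin (TCP) lies between the finger pads; the fingertips stand 14 mm ahead of it and the grasp point (between the pads) lies 5 mm behind it (r.tip_extent is the distance from the TCP to the fingertips, in mm); z points along the fingers, y is the direction in which the jaws open and shut (so a half turn about z gives the same grasp; the last joint's range is limited). The gripper opens to 85 mm and grips with 20 to 120 N. Pads are 22 mm wide; open, the fingers measure 114 mm over their backs; the gripper's body (76 mm by 85 mm) begins 54 mm behind the grasp point. The pads swing forward as they close: fully open they stand 13 mm farther back than shut.
Start: joints at [-1.251, 0.411, -0.013, 1.596, 0.006, 1.134, -0.082], TCP at [236.355, 578.589, 212.397] pointing down, gripper open.
Joint ranges: [-2.95, 2.95], [-0.29, 1.99], [-1.47, 1.44], [0.14, 2.54], [-1.03, 4.17], [0.13, 1.85], [-2.86, 2.86]. Speed limits (rad/s): [2.39, 2.39, 3.01, 3.01, 3.14, 3.14, 3.14].

### API

Orientations are given as a unit quaternion [w, x, y, z].
In Python, from bench import r gives the robot as it stands. The module is installed in compiled form; this text tells all that it offers.
- The arm moves only by the shell command python3 -m pendant 'ROWS'. ROWS is JSON, a list that holds one entry, the list of rows, each a list of 7 numbers: the turn, a rotation vector about the tool's x, y, z in rad, then the shift along the tool's x, y, z in cm, then the closure, from 0 (fully open) to 1 (shut). In form: [[[rx, ry, rz, tx, ty, tz, fingers], ...]]. A call has 1 to 20 rows; each row shifts and turns the commanded pose from where the row before left it, along the tool's axes as they then stand; what a row does not reach is not made up. A row lasts 1/8 s, in which the tool goes at most 62.5 mm and 10.7 degrees, less where a joint would pass 70% of its speed; a pose out of reach is approached as far as the arm can. A call is refused whole if a number of a shift passes 6.25 or a number of a turn 0.188, either way. A call with a gripper value outside its range is refused whole. The fingers move at their own pace and stop on an object; the grip force is fixed at half the most. Time passes only in rows, so rows that do not move let the fingers close. It gives the time, the measured TCP pose, the force and the opening at its end, in the units of the state.
- r.observe(): the state, without advancing time (a new reading comes with each control period).
- r.snapshot(name): name is "scene" or "top" or "wrist"; returns (picture, depth): 384x512x3 uint8, red, green, blue; 384x512 float32, mm along the optical axis (not along the pixel's ray), 0 where there is no reading.
- r.get_calibration(name): a dict with "fx", "fy", "cx", "cy" (pixels), "origin" and "attitude" of the camera in the world; the wrist camera has in their place "hand_eye" (4x4, takes a point from camera to tool coordinates, whose origin is the TCP and whose axes are the flange's). Camera axes: x right, y up, looking along -z (the intrinsics and any distortion apply to the point x, -y, -z); pixel columns grow to the right and rows downward; lengths in mm; the calibration is good to about 2 mm. A picture is of the moment at which its call begins: read the wrist's pose just before it. get_calibration takes no time and is no camera call.
- r.close_job(): hands the job in, once; it reports no verdict.
The state is a dict: "time": time; "q": joint angles; "joint_velocities": joint speeds; "tau": joint torques, N m; "ee_pos": TCP position; "eef_rot": TCP orientation; "force": force on the tool from outside, world axes, zero at the start; "torque": the same for the moment, N m; "grip_width": finger opening in mm.
Only numpy, scipy, OpenCV 4.12 (cv2) and the standard library are available. Lean on these libraries where they do the work, as an engineer would, in place of code of your own. Each camera call takes 0.05 s, during which the arm holds its last target. There are 200 camera calls.

## Working session

There is one attempt and no reset: what is moved stays moved. The work goes in short steps, Python scripts to look and compute and a shell command to move; the robot and the scene stay as the last step left them, time stands still between calls to the robot, and variables do not carry over. Pictures are saved under pics/ and viewed, about 8 in all and at most 12, crops included, and the job is handed in when it is done.

```bash
mkdir -p pics; cat > h.py <<'E'
from bench import r
import numpy as np, cv2
from scipy.spatial.transform import Rotation as R
def snap(n):
    s=r.observe(); im,d=r.snapshot(n); c=r.get_calibration(n)
    if n=="wrist":
        T=np.eye(4); T[:3,:3]=R.from_quat(np.roll(s["eef_rot"],-1)).as_matrix(); T[:3,3]=s["ee_pos"]
        T=T@np.array(c["hand_eye"])
    else:
        T=np.eye(4); a=np.array(c["attitude"]); T[:3,:3]=a if a.shape==(3,3) else R.from_quat(np.roll(a,-1)).as_matrix(); T[:3,3]=c["origin"]
    return im,d,c,T
def world(d,c,T):
    v,u=np.mgrid[:d.shape[0],:d.shape[1]]
    P=np.stack([(u-c["cx"])/c["fx"]*d,-(v-c["cy"])/c["fy"]*d,-d],-1)
    W=P@T[:3,:3].T+T[:3,3]; W[d==0]=np.nan; return W
E
python3 - <<'E'
from h import *
print(r.observe()); 
for n in("scene","top","wrist"):
    c=r.get_calibration(n); print(n,c)
    im,d,c,T=snap(n); W=world(d,c,T); np.savez(f"{n}0.npz",im=im,W=W,d=d)
    print(W[200,256],W[300,256])
    cv2.imwrite(f"pics/{n}0.png",im[:,:,::-1])
a=[cv2.imread(f"pics/{n}0.png") for n in("scene","top")]
cv2.imwrite("pics/a0.png",cv2.resize(np.vstack(a),(800,1200))[:1200]) 
E
```

```text
{'time': 0.0, 'q': array([-1.25122237,  0.41187578, -0.01273628,  1.59703397,  0.00561018,
        1.13431055, -0.08221967]), 'joint_velocities': array([-1.99592766e-03,  2.14208664e-03, -1.47265061e-04, -1.73824985e-03,
       -9.63151031e-05,  3.79352099e-04,  6.03885862e-04]), 'tau': array([ 1.19488537e-03, -6.00624776e+01,  6.82779551e-01, -2.99397683e+01,
        1.38735838e-02,  1.09002041e-02,  3.20209847e-05]), 'ee_pos': array([236.16255406, 578.0988415 , 211.57212778]), 'eef_rot': array([-9.77168801e-05,  1.92658988e-01,  9.81265449e-01, -7.89930043e-04]), 'force': array([0.67754125, 0.04170676, 0.36497135]), 'torque': array([0.00819931, 0.01022802, 0.01569595]), 'grip_width': 85.33492757814882}
scene {'fx': 352.3851137047388, 'fy': 352.3851137047388, 'cx': 255.90631810026005, 'cy': 193.5918587544087, 'origin': array([1002.89340359, -870.58342571,  973.43437404]), 'attitude': array([0.87478345, 0.41543093, 0.11378974, 0.22186246])}
[553.95480629 -78.86940185 209.36345405] [ 670.35219116 -296.50141845   -1.71196242]
top {'fx': 366.0815918153765, 'fy': 366.0815918153765, 'cx': 260.18786385897886, 'cy': 195.85652373100453, 'origin': array([ 276.90174002,  -21.06131475, 1439.59212503]), 'attitude': array([-0.69337001, -0.06795398,  0.07411855,  0.71353117])}
[550.16367174 -20.75992888  19.68260498] [168.00102712 -10.35946608   1.92919948]
wrist {'fx': 307.6531522427871, 'fy': 307.6531522427871, 'cx': 251.9141133112371, 'cy': 194.35261648767653, 'hand_eye': array([[ 3.73334185e-04,  9.47353346e-01,  3.20189786e-01,
         8.23497636e+01],
       [ 9.99999856e-01, -4.76816948e-04,  2.44792318e-04,
         2.98126077e-01],
       [ 3.84576738e-04,  3.20189649e-01, -9.47353388e-01,
        -1.62019308e+02],
       [ 0.00000000e+00,  0.00000000e+00,  0.00000000e+00,
         1.00000000e+00]])}
[2.85847328e+02 5.63463755e+02 3.95782246e-01] [4.28722892e+02 5.05876043e+02 2.10900428e-01]
```

```bash
python3 - <<'E'
import cv2,numpy as np
a=cv2.imread("pics/scene0.png");b=cv2.imread("pics/top0.png")
cv2.imwrite("pics/a1.png",np.vstack([np.hstack([cv2.resize(a,(400,300)),cv2.resize(b,(400,300))]),np.hstack([cv2.resize(a[100:250,156:356],(400,300)),cv2.resize(b[90:240,160:360],(400,300))])]))
E
```

```text
(no output)
```

View pics/a1.png

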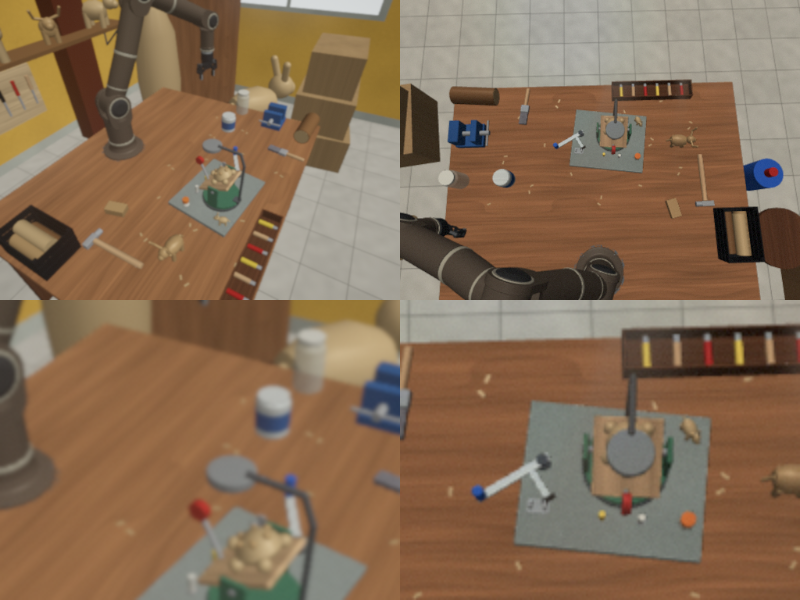

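```bash
python3 - <<'E'
import numpy as np,cv2
for n in("top","scene"):
    z=np.load(n+"0.npz"); im,W=z["im"],z["W"]; h=cv2.cvtColor(im,cv2.COLOR_RGB2HSV).astype(int); H,S,V=h[...,0],h[...,1],h[...,2]
    roi=(W[...,0]>380)&(W[...,0]<800)&(W[...,1]>-280)&(W[...,1]<330)
    Z=W[...,2]
    for k,m in dict(red=((H<6)|(H>174))&(S>150),yel=(H>20)&(H<34)&(S>130)&(Z<80),blue=(H>105)&(H<125)&(S>150),white=(S<40)&(V>165)&(Z<75)&(Z>22),orange=(H>6)&(H<16)&(S>190)&(Z>25),lamp=(S<60)&(Z>225),green=(H>50)&(H<90)&(S>80)).items():
        nl,L,st,ce=cv2.connectedComponentsWithStats((m&roi).astype(np.uint8))
        for i in range(1,nl):
            if st[i,4]>=4: print(n,k,st[i,4],ce[i].round(1),np.nanmedian(W[L==i],0).round(1),np.nanmax(W[L==i][:,2]).round())
    b=roi&(abs(Z-18)<5)&(S<70)
    b=cv2.morphologyEx(b.astype(np.uint8),cv2.MORPH_OPEN,np.ones((3,3)))
    p=W[b>0]; print(n,"board",len(p),np.median(p[:,2]))
    c=cv2.minAreaRect(p[:,:2].astype(np.float32)); print(c,cv2.boxPoints(c).round(1).tolist())
E
```

```text
top red 43 [273.  191.6] [543.6 -80.3 200.5] 209.0
top yel 7 [260.4 197.3] [553.  -36.6  54.8] 63.0
top blue 25 [198.8 186.2] [597.7 194.9  81.6] 87.0
top white 148 [219.  179.1] [634.5 118.7  38.4] 45.0
top white 8 [280.5 198. ] [ 548.3 -115.4   56.3] 59.0
top lamp 534 [275.2 161.8] [613.2 -88.5 299.5] 311.0
top green 29 [294.2 165.8] [ 651.  -164.9  143.2] 148.0
top green 8 [291.2 177.4] [ 631.3 -161.2   42.6] 64.0
top green 4 [267.2 189.2] [588.1 -66.9  43.2] 46.0
top green 7 [278.4 189.4] [ 586.7 -107.8   44.7] 47.0
top board 2938 17.301261098521195
((633.7264404296875, -65.46739196777344), (367.948974609375, 297.2464599609375), 82.78093719482422) [[463.20001220703125, -229.3000030517578], [758.0999755859375, -266.70001220703125], [804.2999877929688, 98.4000015258789], [509.3999938964844, 135.6999969482422]]
scene red 65 [255.8 204.3] [556.  -85.7 195.8] 209.0
scene white 68 [302.1 208.4] [642.9 135.1  40.6] 45.0
scene white 5 [251.6 237.8] [ 552.9 -113.8   58.9] 60.0
scene white 13 [239.2 261.9] [ 557.2 -208.6   28.6] 32.0
scene lamp 485 [278.9 189.4] [627.8 -94.6 300.4] 311.0
scene green 515 [289.8 253.6] [ 700.7 -110.4   44.5] 134.0
scene green 39 [263.1 250.1] [ 609.2 -134.7   45.1] 91.0
scene board 3369 18.472589150105023
((636.9920654296875, -65.1859130859375), (372.7991027832031, 300.0865783691406), 82.5946273803711) [[464.20001220703125, -230.6999969482422], [761.7999877929688, -269.3999938964844], [809.7999877929688, 100.30000305175781], [512.2000122070312, 139.0]]
```

```bash
python3 -m pendant '[[[0,0,0,-2.74,-3.33,-0.56,0],[0,0,0,-2.74,-3.33,-0.56,0],[0,0,0,-2.74,-3.33,-0.56,0],[0,0,0,-2.74,-3.33,-0.56,0],[0,0,0,-2.74,-3.33,-0.56,0],[0,0,0,-2.74,-3.33,-0.56,0],[0,0,0,-2.74,-3.33,-0.56,0],[0,0,0,-2.74,-3.33,-0.56,0],[0,0,0,-2.74,-3.33,-0.56,0],[0,0,0,-2.74,-3.33,-0.56,0],[0,0,0,-2.74,-3.33,-0.56,0],[0,0,0,-2.74,-3.33,-0.56,0],[0,0,0,-2.74,-3.33,-0.56,0],[0,0,0,-2.74,-3.33,-0.56,0],[0,0,0,-2.74,-3.33,-0.56,0],[0,0,0,-2.74,-3.33,-0.56,0]]]'
cat >> h.py <<'E'
def goto(p,Rt,label=""):
    "print what remains to pose (p,Rt): turn vector (rad) and shift (cm) in present tool axes, and shift in final axes"
    s=r.observe(); Rc=R.from_quat(np.roll(s["eef_rot"],-1)); Rt=R.from_matrix(Rt)
    d=(np.array(p)-s["ee_pos"])/10
    print(label,"t",s["time"],"pos",s["ee_pos"].round(1),"turn",(Rc.inv()*Rt).as_rotvec().round(3),"shift now",Rc.inv().apply(d).round(2),"after turn",Rt.inv().apply(d).round(2),"q",s["q"].round(2),"F",s["force"].round(1),"w",s["grip_width"].round(1))
def tool(psi,beta):
    "tool pose matrix: yaw psi of turntable, z-axis beta from vertical leaning away from robot"
    c,s=np.cos(psi),np.sin(psi); f=np.array([c,s,0]); y=np.array([-s,c,0])
    z=np.sin(beta)*f+np.array([0,0,-np.cos(beta)]); return np.stack([np.cross(y,z),y,z],1)
E
python3 - <<'E'
from h import *
a=np.deg2rad; Rt=tool(a(-2.7),a(50)); K=np.array([551,-84,192.]); goto(K-110*Rt[:,2],Rt)
E
```

```text
time: 2.15
ee_pos: [440.8, -81.8, 302.2]
eef_rot: [0.0, 0.193, 0.981, 0.0]
force: [1.1, 0.4, 0.0]
grip_width: 85.3Traceback (most recent call last):
  File "<stdin>", line 2, in <module>
  File "h.py", line 20, in goto
    print(label,"t",s["time"],"pos",s["ee_pos"].round(1),"turn",(Rc.inv()*Rt).as_rotvec().round(3),"shift now",Rc.inv().apply(d).round(2),"after turn",Rt.inv().apply(d).round(2),"q",s["q"].round(2),"F",s["force"].round(1),"w",s["grip_width"].round(1))
                                                                                                                                                                                                                                  ^^^^^^^^^^^^^^^^^^^^^
AttributeError: 'float' object has no attribute 'round'
```

```bash
sed -i 's/s\["grip_width"\].round(1)/round(s["grip_width"],1)/' h.py
python3 - <<'E'
from h import *
a=np.deg2rad; Rt=tool(a(-2.7),a(50)); K=np.array([551,-84,192.]); goto(K-110*Rt[:,2],Rt)
E
```

```text
t 2.15 pos [440.8 -81.8 302.2] turn [-0.148 -0.864 -0.319] shift now [-2.34  1.14  3.95] after turn [1.36 0.3  4.52] q [-0.52  0.    0.6   1.9  -0.    1.24  1.27] F [1.1 0.4 0. ] w 85.3
```

```bash
python3 -m pendant '[[[-0.0247,-0.144,-0.0532,0,0,0,0],[-0.0247,-0.144,-0.0532,0,0,0,0],[-0.0247,-0.144,-0.0532,0,0,0,0],[-0.0247,-0.144,-0.0532,0,0,0,0],[-0.0247,-0.144,-0.0532,0,0,0,0],[-0.0247,-0.144,-0.0532,0,0,0,0],[0,0,0,0.6,0.15,2.2,0],[0,0,0,0.7,0.15,2.3,0],[0,0,0,0,0,0,0],[0,0,0,0,0,0,0]]]'
cat > look.py <<'E'
from h import *
import sys
n=sys.argv[1]
im,d,c,T=snap("wrist"); W=world(d,c,T); np.savez(n+".npz",im=im,W=W,d=d,T=T)
h=cv2.cvtColor(im,cv2.COLOR_RGB2HSV).astype(int); H,S,V=h[...,0],h[...,1],h[...,2]; Z=W[...,2]
for k,m in dict(red=((H<6)|(H>174))&(S>150),yel=(H>20)&(H<34)&(S>130)&(Z<80),blue=(H>105)&(H<125)&(S>150),white=(S<40)&(V>165)&(Z<75)&(Z>22),lamp=(S<60)&(Z>225)).items():
    nl,L,st,ce=cv2.connectedComponentsWithStats((m&(d>0)).astype(np.uint8))
    for i in range(1,nl):
        if st[i,4]>=25:
            p=W[L==i]; print(k,st[i,4],ce[i].round(1),"med",np.nanmedian(p,0).round(1),"lo",np.nanpercentile(p,2,0).round(1),"hi",np.nanpercentile(p,98,0).round(1))
cv2.imwrite(f"pics/{n}.png",im[:,:,::-1])
goto([0,0,0],np.eye(3))
E
python3 look.py w1
```

```text
time: 3.4
ee_pos: [463.1, -62.7, 254.4]
eef_rot: [0.281, 0.069, 0.957, 0.022]
force: [0.2, -0.1, 0.4]
grip_width: 85.7
red 145 [233.8 137.3] med [566.5 -81.   41.9] lo [557.  -87.   27.1] hi [579.1 -75.9  43.3]
red 676 [238.4 225.1] med [533.5 -78.6 197. ] lo [529.3 -86.1 176.3] hi [552.9 -71.4 205.6]
red 50 [176.9 264.5] med [ 908.4 -265.    31.6] lo [ 892.6 -273.    10.6] hi [ 939.4 -259.4   33.9]
red 59 [ 92.5 275.5] med [ 909.  -455.9   31.6] lo [ 892.4 -479.4   10.4] hi [ 939.9 -450.7   33.8]
yel 269 [266.8 126.8] med [552.3 -37.8  47.1] lo [550.1 -43.9  22.3] hi [586.7 -31.4  59.2]
blue 637 [453.4 139.3] med [596.8 193.   70.8] lo [593.  186.9  43.9] hi [609.9 204.8  86. ]
white 1222 [378.8 144. ] med [623.9 102.1  40. ] lo [571.6  68.3  22.1] hi [665.7 186.2  42. ]
white 80 [204.8 139.2] med [ 548.4 -114.6   58.1] lo [ 542.9 -120.2   28.3] hi [ 578.6 -108.3   59.7]
lamp 29621 [253.1 342.8] med [408.  -64.4 324.5] lo [ 389.8 -128.9  283.6] hi [574.5   7.1 337.2]
 t 3.45 pos [463.3 -62.6 254.7] turn [-0.186 -2.564 -0.058] shift now [53.1  -1.44 -3.65] after turn [-46.33   6.26 -25.47] q [ 0.28 -0.21 -0.18  2.34 -0.2   0.44  1.67] F [ 0.3  0.2 -0.1] w 85.6
```

View pics/w1.png

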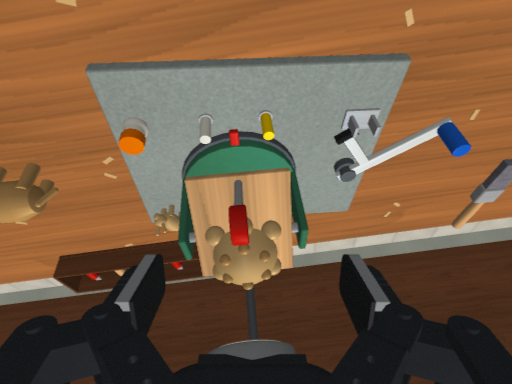

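```bash
python3 - <<'E'
from h import *
a=np.deg2rad; Rt=tool(a(-4.5),a(52)); K=np.array([548.5,-79.5,187.]); goto(K-70*Rt[:,2],Rt,"pre"); goto(K+5*Rt[:,2],Rt,"grasp")
E
```

```text
pre t 3.45 pos [463.3 -62.6 254.7] turn [ 0.031 -0.339 -0.086] shift now [-1.37 -1.08  3.7 ] after turn [ 0.03 -1.02  3.96] q [ 0.28 -0.21 -0.18  2.34 -0.2   0.44  1.67] F [ 0.3  0.2 -0.1] w 85.6
grasp t 3.45 pos [463.3 -62.6 254.7] turn [ 0.031 -0.339 -0.086] shift now [-3.87 -1.2  10.77] after turn [ 0.03 -1.02 11.46] q [ 0.28 -0.21 -0.18  2.34 -0.2   0.44  1.67] F [ 0.3  0.2 -0.1] w 85.6
```

```bash
python3 -m pendant '[[[0,0,0,-0.45,-0.36,1.2,0],[0,0,0,-0.45,-0.36,1.2,0],[0,0,0,-0.45,-0.36,1.2,0],[0.004,-0.042,-0.011,0,0,0,0],[0.004,-0.042,-0.011,0,0,0,0],[0.004,-0.042,-0.011,0,0,0,0],[0.004,-0.042,-0.011,0,0,0,0],[0.004,-0.042,-0.011,0,0,0,0],[0.004,-0.042,-0.011,0,0,0,0],[0.004,-0.042,-0.011,0,0,0,0],[0.004,-0.042,-0.011,0,0,0,0],[0,0,0,0,0,0,0]]]'
python3 - <<'E'
from h import *
a=np.deg2rad; Rt=tool(a(-4.5),a(52)); K=np.array([548.5,-79.5,187.]); goto(K+5*Rt[:,2],Rt,"grasp")
E
```

```text
time: 4.95
ee_pos: [482.5, -74.6, 265.5]
eef_rot: [0.398, 0.036, 0.917, -0.006]
force: [-0.5, 0.7, -0.1]
grip_width: 85.3
grasp t 4.95 pos [482.5 -74.6 265.5] turn [ 0.017 -0.089 -0.009] shift now [ 1.17 -0.17 10.69] after turn [ 2.11  0.03 10.55] q [ 0.43 -0.24 -0.3   2.49 -1.03  0.13  2.58] F [-0.5  0.7 -0.1] w 85.3
```

```bash
python3 -m pendant '[[[0,0,0,0.3,0,1.5,0],[0,0,0,0.3,0,1.5,0],[0,0,0,0.3,0,1.5,0],[0,0,0,0.3,0,1.5,0],[0,0,0,0,0,0,0]]]'
python3 look.py w2
python3 - <<'E'
from h import *
a=np.deg2rad; Rt=tool(a(-4.5),a(48)); K=np.array([548.5,-79.5,187.]); goto(K+5*Rt[:,2],Rt,"grasp")
E
```

```text
time: 5.58
ee_pos: [510.1, -78.3, 247.1]
eef_rot: [0.376, 0.036, 0.926, -0.002]
force: [-0.4, -0.7, 0.4]
grip_width: 85.1
red 227 [248.1  69. ] med [565.5 -81.1  42. ] lo [556.9 -87.   35.7] hi [578.1 -75.4  43.8]
red 980 [251.4 181.6] med [533.  -78.9 196.1] lo [529.3 -86.2 175. ] hi [552.3 -71.6 205.6]
red 44 [173.1 205.8] med [ 909.1 -265.    32.1] lo [ 889.7 -272.3   16.2] hi [ 939.5 -259.3   36. ]
red 46 [ 84.4 210.5] med [ 910.9 -455.9   31.8] lo [ 892.4 -466.7   22.1] hi [ 922.4 -447.9   35.7]
yel 439 [290.1  58.8] med [552.3 -38.2  46.5] lo [550.1 -44.   20.3] hi [588.5 -30.5  59.3]
yel 47 [143.6 207.5] med [ 910.5 -328.1   31.9] lo [ 859.9 -348.1   21.1] hi [ 939.7 -300.9   49.8]
blue 609 [503.5  90.2] med [598.8 189.2  60.9] lo [593.  186.4  42.9] hi [608.  198.1  85.6]
white 329 [126.3  42.1] med [ 531.1 -199.    28.7] lo [ 527.3 -212.8   23.1] hi [ 549.5 -189.3   37.1]
white 330 [213.2  58.2] med [ 543.  -113.8   51.8] lo [ 541.3 -119.9   22.5] hi [ 554.4 -108.7   59.3]
white 1950 [418.8  89.7] med [621.7 103.1  40.1] lo [570.9  67.7  22.1] hi [664.8 187.2  47.6]
white 42 [420.8  76.4] med [585.7 102.2  48.2] lo [578.4  99.7  47.4] hi [593.8 104.3  49.9]
white 26 [362.  127.9] med [676.   64.1  40. ] lo [670.9  60.6  38.2] hi [687.1  68.7  43. ]
lamp 29536 [253.7 342.8] med [441.8 -73.2 305.3] lo [ 423.7 -143.   272.6] hi [480.6  -5.6 313.7]
lamp 3252 [253.7 328.1] med [577.6 -85.3 291.4] lo [ 570.5 -118.2  234.2] hi [751.6 -48.2 302.8]
 t 5.625 pos [509.6 -78.4 247.2] turn [-0.093 -2.368  0.006] shift now [ 54.13   3.74 -18.05] after turn [-50.96   7.84 -24.72] q [ 0.6  -0.14 -0.47  2.42 -1.03  0.13  2.59] F [-0.4 -0.3 -0.6] w 85.5
grasp t 5.625 pos [509.6 -78.4 247.2] turn [ 0.023 -0.066 -0.01 ] shift now [1.38 0.01 7.53] after turn [1.87 0.19 7.42] q [ 0.6  -0.14 -0.47  2.42 -1.03  0.13  2.59] F [-0.4 -0.3 -0.6] w 85.5
```

View pics/w2.png

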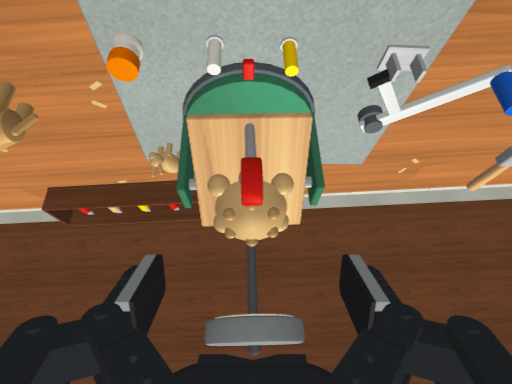

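```bash
python3 -m pendant '[[[0,0,0,0.3,0,1.5,0],[0,0,0,0.3,0,1.5,0],[0,0,0,0.3,0,1.5,0],[0,0,0,0.3,0,1.5,0],[0,0,0,0.18,0,1.5,0],[0,0,0,0,0,0,0]]]'
python3 - <<'E'
from h import *
a=np.deg2rad; Rt=tool(a(-4.5),a(44)); K=np.array([548.5,-79.5,187.]); goto(K+5*Rt[:,2],Rt,"grasp")
E
```

```text
time: 6.38
ee_pos: [528.5, -83.3, 225.7]
eef_rot: [0.357, 0.036, 0.933, -0.004]
force: [-0.0, -0.9, 0.5]
grip_width: 85.3
grasp t 6.375 pos [528.5 -83.3 225.7] turn [ 0.018 -0.037 -0.007] shift now [1.1  0.44 4.7 ] after turn [1.27 0.53 4.65] q [ 1.52 -0.03 -1.34  2.35 -1.03  0.13  2.65] F [-0.  -0.9  0.5] w 85.3
```

```bash
cat > kin.py <<'E'
from h import *
from scipy.optimize import least_squares
def rots(q,M=None):
    out=[];A=R.identity()
    for i,a in enumerate(q):
        A=A*(R.from_rotvec([0,0,-a]) if i%2==0 else R.from_rotvec([0,a,0])); out.append(A)
    return out
data=[([-1.25122237,.41187578,-.01273628,1.59703397,.00561018,1.13431055,-.08221967],[236.16,578.1,211.57],[0,.19266,.98126,-.0008]),
([-.52,0,.6,1.9,0,1.24,1.27],[440.8,-81.8,302.2],[0,.193,.981,0]),
([.28,-.21,-.18,2.34,-.2,.44,1.67],[463.2,-62.6,254.6],[.281,.069,.957,.022]),
([.43,-.24,-.3,2.49,-1.03,.13,2.58],[482.5,-74.6,265.5],[.398,.036,.917,-.006]),
([.6,-.14,-.47,2.42,-1.03,.13,2.59],[510,-78.3,247.1],[.376,.036,.926,-.002]),
([1.52,-.03,-1.34,2.35,-1.03,.13,2.65],[528.5,-83.3,225.7],[.357,.036,.933,-.004])]
Rts=[rots(q)[-1].inv()*R.from_quat(np.roll(o,-1)) for q,p,o in data]
RT=R.concatenate(Rts).mean()
def cols(q):
    # constant: base z; after J2: y,z ; after J4: x,y,z ; after J6: x,z
    Q=rots(q); return np.stack([[0,0,1],Q[1].apply([0,1,0]),Q[1].apply([0,0,1]),Q[3].apply([1,0,0]),Q[3].apply([0,1,0]),Q[3].apply([0,0,1]),Q[5].apply([0,1,0]),Q[5].apply([0,0,1])],1)
A=np.vstack([cols(q) for q,_,_ in data]); b=np.concatenate([p for _,p,_ in data])
L=np.linalg.lstsq(A,b,rcond=1e-3)[0]
def fk(q): return cols(q)@L, rots(q)[-1]*RT
lo=np.array([-2.95,-.29,-1.47,.14,-1.03,.13,-2.86]);hi=np.array([2.95,1.99,1.44,2.54,4.17,1.85,2.86])
def ik(p,Rt,q0,w=1e-2):
    Rt=R.from_matrix(Rt)
    f=lambda q:np.r_[(fk(q)[0]-p)/100,(Rt.inv()*fk(q)[1]).as_rotvec()*2,w*(q-q0)]
    s=least_squares(f,np.clip(q0,lo+.01,hi-.01),bounds=(lo,hi)); return s.x,np.abs(f(s.x)[:6]).max()
E
python3 - <<'E'
from kin import *
print("Rt dev",[(RT.inv()*x).magnitude().round(3) for x in Rts],RT.as_euler("zyx",True).round(1))
print("L",L.round(1),"res",(A@L-b).round(1))
a=np.deg2rad
for nm,K,psi in(("grasp",[548.5,-79.5,187],-4.5),("target",[549.5,-34.1,156.6],-25.9)):
  for be in (40,50,60,70):
    Rt=tool(a(psi),a(be)); 
    for q5 in (0,3.1):
      q,e=ik(np.array(K)+5*Rt[:,2],Rt,np.array([.2,.3,0,2,q5,.5,1.5-q5])); print(nm,be,q5,q.round(2),round(e,3))
E
```

```text
Traceback (most recent call last):
AttributeError: 'float' object has no attribute 'round'
```

```bash
python3 - <<'E'
from kin import *
print("Rt dev",[round(float((RT.inv()*x).magnitude()),3) for x in Rts],RT.as_euler("zyx",True).round(1))
print("L",L.round(1),"res",(A@L-b).round(1))
a=np.deg2rad
for nm,K,psi in(("grasp",[548.5,-79.5,187],-4.5),("target",[549.5,-34.1,156.6],-25.9)):
  for be in (40,50,60,70):
    Rt=tool(a(psi),a(be)); 
    for q5 in (0,3.1):
      q,e=ik(np.array(K)+5*Rt[:,2],Rt,np.array([.2,.3,0,2,q5,.5,1.5-q5])); print(nm,be,q5,q.round(2),round(e,3))
E
```

```text
Rt dev [0.003, 0.005, 0.01, 0.009, 0.007, 0.003] [90.1  0.  -0.1]
L [271.6 -31.1 529.8  -8.3 -20.4 449.7   3.  362.2] res [-0.1 -0.6  0.1  0.7  3.2 -0.4 -0.1 -3.8  0.2 -2.4 -1.2 -4.2  1.3  1.7
  3.1  1.3  0.1  1.2]
grasp 40 0 [ 0.91  0.14 -0.91  2.34  1.48  0.13  0.11] 0.002
grasp 40 3.1 [ 0.9   0.14 -0.9   2.34  1.51  0.13  0.08] 0.002
grasp 50 0 [ 1.32  0.44 -1.47  2.46  2.19  0.55 -0.47] 0.0
grasp 50 3.1 [ 0.09  0.08 -0.08  2.53  2.98  0.35 -1.45] 0.0
grasp 60 0 [ 1.28  0.58 -1.47  2.54  2.43  0.78 -0.61] 0.087
grasp 60 3.1 [ 1.28  0.58 -1.47  2.54  2.43  0.78 -0.61] 0.087
grasp 70 0 [ 1.3   0.7  -1.47  2.54  2.55  0.84 -0.58] 0.298
grasp 70 3.1 [ 1.3   0.7  -1.47  2.54  2.55  0.84 -0.58] 0.297
target 40 0 [-0.12  0.17 -0.24  2.36  1.43  0.52 -0.49] 0.001
target 40 3.1 [-0.03  0.18 -0.33  2.35  1.44  0.54 -0.49] 0.0
target 50 0 [ 0.04  0.26 -0.53  2.45  1.8   0.79 -0.92] 0.0
target 50 3.1 [-0.25  0.22 -0.22  2.47  1.81  0.71 -0.97] 0.0
target 60 0 [ 0.05  0.41 -0.67  2.53  1.96  1.15 -1.16] 0.0
target 60 3.1 [-0.06  0.39 -0.55  2.54  1.97  1.1  -1.2 ] 0.0
target 70 0 [ 0.33  0.87 -1.16  2.54  2.06  1.85 -1.08] 0.053
target 70 3.1 [ 0.33  0.87 -1.16  2.54  2.06  1.85 -1.08] 0.053
```

```bash
python3 - <<'E'
from kin import *
a=np.deg2rad; K=np.array([548.5,-79.5,187.])
def show(p,A):
    M=A.as_matrix(); z=M[:,2]; return p.round(0),"beta",round(float(np.degrees(np.arccos(-z[2]))),1),"az z",round(float(np.degrees(np.arctan2(z[1],z[0]))),1),"az y",round(float(np.degrees(np.arctan2(M[1,1],M[0,1]))),1)
for be in (44,48):
  Rt=tool(a(-4.5),a(be))
  for dd in (-80,-40,5):
    for q3 in (-.6,0,.5):
      q,e=ik(K+dd*Rt[:,2],Rt,np.array([-q3+.1,.1,q3,2.4,2.2,.3,-.7]),.03); print(be,dd,q3,q.round(2),round(e,3))
for q5 in (-.2,0,.5,1,1.5,2):
  q=np.array([.15,-.1,0,2.35,q5,.4,1.5-q5]); print(q5,*show(*fk(q)))
E
```

```text
44 -80 -0.6 [-0.4  -0.25  0.35  2.5   0.98  0.19  0.56] 0.008
44 -80 0 [-0.57 -0.29  0.49  2.5   1.09  0.25  0.46] 0.006
44 -80 0.5 [-0.57 -0.29  0.49  2.5   1.09  0.25  0.46] 0.006
44 -40 -0.6 [-0.56 -0.14  0.54  2.5   1.66  0.13 -0.11] 0.01
44 -40 0 [-0.59 -0.15  0.57  2.5   1.66  0.13 -0.1 ] 0.008
44 -40 0.5 [-0.6  -0.15  0.58  2.5   1.65  0.13 -0.1 ] 0.008
44 5 -0.6 [ 0.78  0.12 -0.78  2.4   2.39  0.16 -0.82] 0.001
44 5 0 [ 0.3   0.07 -0.29  2.43  2.67  0.14 -1.13] 0.005
44 5 0.5 [-0.18  0.04  0.2   2.46  2.87  0.14 -1.34] 0.008
48 -80 -0.6 [-0.24 -0.23  0.2   2.54  1.58  0.13 -0.05] 0.022
48 -80 0 [-0.25 -0.23  0.21  2.54  1.57  0.13 -0.04] 0.023
48 -80 0.5 [-0.26 -0.23  0.22  2.54  1.56  0.13 -0.03] 0.024
48 -40 -0.6 [ 0.38 -0.05 -0.36  2.51  2.94  0.16 -1.42] 0.007
48 -40 0 [-0.17 -0.09  0.17  2.54  2.68  0.17 -1.16] 0.005
48 -40 0.5 [-0.24 -0.09  0.23  2.54  2.62  0.16 -1.1 ] 0.009
48 5 -0.6 [ 0.9   0.16 -0.92  2.45  2.6   0.29 -1.02] 0.002
48 5 0 [ 0.27  0.08 -0.27  2.49  2.88  0.27 -1.35] 0.004
48 5 0.5 [-0.22  0.06  0.24  2.52  3.01  0.27 -1.49] 0.005
-0.2 [467. -91. 206.] beta 28.8 az z 0.6 az y 80.6
0 [ 461. -119.  204.] beta 28.1 az z -8.6 az y 77.7
0.5 [ 460. -187.  216.] beta 32.3 az z -29.1 az y 70.6
1 [ 481. -243.  252.] beta 42.0 az z -38.0 az y 64.3
1.5 [ 519. -272.  303.] beta 53.0 az z -37.7 az y 60.8
2 [ 563. -268.  357.] beta 63.0 az z -32.0 az y 62.0
```

```bash
python3 - <<'E'
from kin import *
a=np.deg2rad
S=[("stand",[548.5,-79.5,187],-4.5,-45),("grasp",[548.5,-79.5,187],-4.5,5),("mid",[546,-57,172],-15,5),("target",[549.5,-34.1,156.6],-25.9,5)]
for be in (34,37):
 for q3 in (-1.3,-.5,0,.5):
  for nm,K,psi,dd in S:
    Rt=tool(a(psi),a(be)); q,e=ik(np.array(K)+dd*Rt[:,2],Rt,np.array([.1-q3,.1,q3,2.2,0.2,.3,1.3]),.03); print(be,nm,q.round(2),round(e,3))
E
```

```text
34 stand [ 1.57  0.04 -1.47  2.25  0.07  0.3   1.55] 0.002
34 grasp [ 0.95  0.16 -0.96  2.26  0.69  0.24  0.91] 0.002
34 mid [ 0.83  0.22 -1.04  2.27  1.18  0.44  0.16] 0.003
34 target [ 0.65  0.31 -1.05  2.25  1.29  0.7  -0.22] 0.003
34 stand [ 0.56 -0.03 -0.49  2.28 -0.02  0.29  1.57] 0.001
34 grasp [ 0.5   0.09 -0.48  2.28  0.34  0.19  1.22] 0.001
34 mid [ 0.28  0.11 -0.42  2.3   0.99  0.31  0.29] 0.004
34 target [ 0.16  0.19 -0.48  2.27  1.15  0.52 -0.14] 0.004
34 stand [ 0.04 -0.06 -0.    2.31  0.07  0.3   1.47] 0.001
34 grasp [ 0.11  0.07 -0.07  2.31  0.14  0.18  1.41] 0.001
34 mid [-0.17  0.08  0.05  2.33  0.89  0.27  0.38] 0.004
34 target [-0.28  0.15  0.01  2.3   1.06  0.44 -0.08] 0.004
34 stand [-0.42 -0.1   0.44  2.33  0.23  0.31  1.33] 0.0
34 grasp [-0.33  0.05  0.39  2.33 -0.02  0.17  1.57] 0.002
34 mid [-0.69  0.07  0.61  2.36  0.77  0.22  0.51] 0.004
34 target [-1.32  0.32  1.27  2.36  0.09  0.18  0.89] 0.001
37 stand [ 1.26 -0.03 -1.15  2.3  -0.21  0.21  1.8 ] 0.003
37 grasp [ 0.87  0.13 -0.86  2.3   0.85  0.16  0.74] 0.004
37 mid [ 0.91  0.25 -1.15  2.31  1.39  0.47 -0.06] 0.004
37 target [ 0.67  0.34 -1.11  2.28  1.41  0.75 -0.36] 0.003
37 stand [ 0.51 -0.05 -0.45  2.33 -0.04  0.21  1.59] 0.002
37 grasp [ 0.64  0.1  -0.62  2.31  0.66  0.13  0.91] 0.008
37 mid [ 0.34  0.12 -0.51  2.34  1.27  0.31 -0.  ] 0.006
37 target [ 0.2   0.19 -0.55  2.3   1.31  0.55 -0.32] 0.004
37 stand [ 0.03 -0.07  0.    2.36  0.12  0.21  1.43] 0.001
37 grasp [ 0.56  0.09 -0.54  2.31  0.6   0.13  0.96] 0.014
37 mid [-0.12  0.08 -0.03  2.36  1.22  0.26  0.04] 0.007
37 target [-0.24  0.15 -0.07  2.33  1.25  0.46 -0.29] 0.004
37 stand [-0.37 -0.11  0.38  2.38  0.32  0.23  1.24] 0.001
37 grasp [ 0.42  0.08 -0.39  2.32  0.5   0.13  1.06] 0.024
37 mid [-0.63  0.07  0.52  2.39  1.16  0.21  0.1 ] 0.008
37 target [-0.78  0.15  0.53  2.36  1.19  0.36 -0.23] 0.005
```

```bash
python3 -m pendant '[[[0,0,0,0,0,-1,0],[0,0,0,0,0,-1,0],[0,0,0,0,0,-1,0],[0,0.04,0,0,0,0,0],[0,0.04,0,0,0,0,0],[0,0.04,0,0,0,0,0],[0,0.04,0,0,0,0,0],[0,0,0,0,0,0,0]]]'
python3 - <<'E'
from h import *
a=np.deg2rad; Rt=tool(a(-4.5),a(33)); K=np.array([548.5,-79.5,187.]); goto(K-50*Rt[:,2],Rt,"stand")
E
```

```text
time: 7.38
ee_pos: [510.9, -79.6, 246.3]
eef_rot: [0.282, 0.033, 0.959, -0.001]
force: [-0.6, -0.0, -0.9]
grip_width: 85.1
stand t 7.375 pos [510.9 -79.6 246.3] turn [ 0.021 -0.005  0.003] shift now [0.08 0.26 2.02] after turn [0.09 0.31 2.01] q [ 1.47 -0.13 -1.23  2.23 -0.52  0.44  2.12] F [-0.6 -0.  -0.9] w 85.1
```

```bash
cat > sim.py <<'E'
from kin import *
from scipy.spatial.transform import Slerp
a=np.deg2rad
q=r.observe()["q"]; print("now",q.round(2))
def run(K1,psi1,b1,d1,n,q):
    p0,A0=fk(q); Rt=tool(a(psi1),a(b1)); p1=np.array(K1)+d1*Rt[:,2]
    sl=Slerp([0,1],R.concatenate([A0,R.from_matrix(Rt)])); m=0
    for s in np.linspace(0,1,n+1)[1:]:
        q2,e=ik(p0+(p1-p0)*s,sl(s).as_matrix(),q,.02); m=max(m,np.abs(q2-q).max()); q=q2
        if round(s*n)%(n//4)==0: print(q.round(2),round(e,3),"step",round(m,2))
    return q
E
python3 - <<'E'
from sim import *
K=[548.5,-79.5,187]
q0=q
for be in (33,30):
    print("beta",be); q=run(K,-4.5,be,5,8,q0); print("turn"); q=run([549.5,-34.1,156.6],-25.9,be+5,5,24,q)
E
```

```text
now [ 1.47 -0.13 -1.23  2.23 -0.52  0.44  2.12]
beta 33
[ 1.55 -0.01 -1.4   2.23 -0.19  0.35  1.8 ] 0.001 step 0.25
[ 1.26  0.08 -1.2   2.23  0.19  0.31  1.41] 0.0 step 0.25
[ 1.06  0.12 -1.04  2.24  0.41  0.28  1.19] 0.0 step 0.25
[ 0.9   0.16 -0.9   2.25  0.59  0.26  1.  ] 0.0 step 0.25
turn
[ 0.64  0.13 -0.72  2.28  0.92  0.27  0.52] 0.0 step 0.08
[ 0.49  0.15 -0.67  2.3   1.19  0.35  0.09] 0.0 step 0.08
[ 0.4   0.18 -0.68  2.31  1.33  0.47 -0.19] 0.0 step 0.08
[ 0.32  0.22 -0.69  2.31  1.38  0.6  -0.39] 0.0 step 0.08
beta 30
[ 1.5   0.   -1.36  2.22 -0.12  0.37  1.74] 0.001 step 0.3
[ 1.24  0.09 -1.19  2.21  0.22  0.35  1.39] 0.0 step 0.3
[ 1.06  0.14 -1.06  2.21  0.4   0.35  1.2 ] 0.0 step 0.3
[ 0.93  0.18 -0.95  2.2   0.53  0.35  1.06] 0.0 step 0.3
turn
[ 0.72  0.16 -0.81  2.24  0.76  0.34  0.69] 0.0 step 0.07
[ 0.56  0.16 -0.73  2.26  0.99  0.39  0.31] 0.0 step 0.07
[ 0.44  0.18 -0.7   2.27  1.15  0.47  0.  ] 0.0 step 0.07
[ 0.35  0.22 -0.7   2.27  1.25  0.58 -0.23] 0.0 step 0.07
```

```bash
python3 -m pendant '[[[0.02,0,0,0,0.3,0.6,0],[0,0,0,0,0,0.6,0],[0,0,0,0,0,0.6,0],[0,0,0,0,0,0.6,0],[0,0,0,0,0,0.6,0],[0,0,0,0,0,0.6,0],[0,0,0,0,0,0.6,0],[0,0,0,0,0,0.6,0],[0,0,0,0,0,0.6,0],[0,0,0,0,0,0.6,0],[0,0,0,0,0,0,0]]]'
python3 look.py w3
python3 - <<'E'
from h import *
a=np.deg2rad; Rt=tool(a(-4.5),a(33)); K=np.array([548.5,-79.5,187.]); goto(K+5*Rt[:,2],Rt,"grasp")
E
```

```text
time: 8.75
ee_pos: [541.3, -78.2, 194.1]
eef_rot: [0.279, 0.036, 0.96, -0.01]
force: [-0.1, -0.1, -0.2]
grip_width: 85.2
red 270 [250.7 113.9] med [565.9 -80.9  42.1] lo [557.3 -86.8  35.5] hi [578.4 -75.4  43.4]
red 1620 [249.7 235.4] med [533.3 -78.8 196.9] lo [529.3 -86.3 176.3] hi [551.6 -71.5 205.7]
red 51 [167.3 267.9] med [ 908.8 -263.8   32.4] lo [ 520.  -272.3   26.7] hi [ 920.3 -119.5  220.5]
red 62 [ 69.4 270.9] med [ 910.2 -455.7   31.3] lo [ 895.5 -464.    22.3] hi [ 919.9 -451.    33.4]
yel 474 [296.6 103.2] med [552.4 -38.2  49.2] lo [550.3 -44.   22.3] hi [563.5 -31.6  59.2]
white 258 [423.  100.9] med [576.7  90.4  22.7] lo [568.7  71.3  22. ] hi [588.9 109.5  23.9]
white 68 [399.2 108.5] med [584.5  68.7  22.6] lo [573.9  66.7  22. ] hi [595.3  71.8  23.5]
white 149 [211.6 111.6] med [ 548.7 -114.4   58.4] lo [ 543.5 -120.4   56.8] hi [ 554.9 -108.3   59.4]
white 31 [414.1 122. ] med [581.6  74.2  48.7] lo [575.8  72.6  47.4] hi [588.8  76.1  49.5]
white 1587 [440.2 152.2] med [632.4 116.4  40.3] lo [603.   69.2  39.2] hi [666.7 181.5  41.5]
white 26 [377.3 182.3] med [677.7  64.8  40.6] lo [672.1  61.2  39.3] hi [684.9  68.5  43.1]
lamp 27527 [253.2 344. ] med [485.7 -72.8 265.9] lo [ 469.5 -142.2  229.2] hi [518.4  -4.8 274.8]
 t 8.8 pos [541.4 -78.3 194.5] turn [-0.096 -2.573  0.028] shift now [ 56.49   3.76 -12.89] after turn [-54.14   7.83 -19.45] q [ 1.09  0.14 -1.08  2.25  0.52  0.29  1.08] F [-0.6  0.3  0.2] w 85.3
grasp t 8.8 pos [541.4 -78.3 194.5] turn [ 0.002 -0.009  0.003] shift now [-0.2  -0.07  1.52] after turn [-0.19 -0.07  1.52] q [ 1.09  0.14 -1.08  2.25  0.52  0.29  1.08] F [-0.6  0.3  0.2] w 85.3
```

View pics/w3.png

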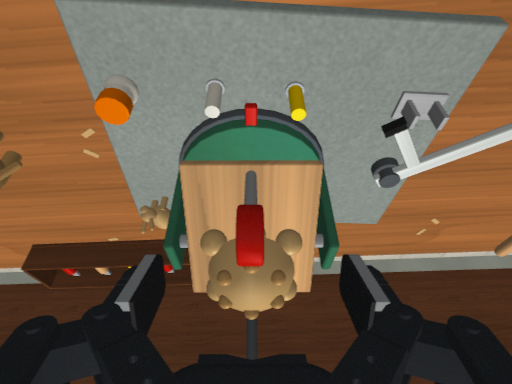

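```bash
python3 -m pendant '[[[0,0,0,-0.1,-0.05,0.75,0],[0,0,0,-0.1,0,0.75,0],[0,0,0,0,0,0,1],[0,0,0,0,0,0,1],[0,0,0,0,0,0,1],[0,0,0,0,0,0,1],[0,0,0,0,0,0,1],[0,0,0,0,0,0,1]]]'
python3 - <<'E'
from kin import *
s=r.observe(); print(s["q"].round(2),s["force"].round(1),s["torque"].round(2))
# rows plan: arc of knob about axis O, swivel psi and tilt t
a=np.deg2rad; O=np.array([662.6,-89.,125.])
def knob(psi,t):
    x=76*np.cos(t)+105*np.sin(t); return O+np.array([-x*np.cos(psi),-x*np.sin(psi),105*np.cos(t)-76*np.sin(t)])
Rc=R.from_quat(np.roll(s["eef_rot"],-1)).as_matrix(); g=s["ee_pos"]-5*Rc[:,2]; print("grasp pt",g.round(1))
from scipy.optimize import fsolve
d=g-O; psi0=np.arctan2(-d[1],-d[0]); x0=np.hypot(*d[:2]); print("psi0",np.degrees(psi0),"t est x",[round(float(t),3) for t in fsolve(lambda t:76*np.cos(t)+105*np.sin(t)-x0,.4)],"t z",fsolve(lambda t:105*np.cos(t)-76*np.sin(t)-d[2],.4))
E
```

```text
time: 9.8
ee_pos: [551.3, -80.8, 184.0]
eef_rot: [0.28, 0.037, 0.959, -0.011]
force: [-7.4, 0.4, 7.3]
grip_width: 12.9
[ 0.97  0.18 -0.98  2.24  0.64  0.28  0.96] [-7.4  0.4  7.3] [0.15 0.93 0.08]
grasp pt [548.6 -80.6 188.2]
psi0 -4.233504008580618 t est x [0.453] t z [0.43515247]
```

```bash
cat > arc.py <<'E'
from sim import *
O=np.array([662.6,-89.,125.])
def knob(psi,t):
    x=76*np.cos(t)+105*np.sin(t); return O+np.array([-x*np.cos(psi),-x*np.sin(psi),105*np.cos(t)-76*np.sin(t)])
def arc(psi0,t0,psi1,t1,b0,b1,n,grp,q=q,off=5):
    P=None; acc=[]
    for i,s in enumerate(np.linspace(0,1,n+1)):
        psi,t,b=psi0+(psi1-psi0)*s,t0+(t1-t0)*s,b0+(b1-b0)*s
        M=tool(psi,b); p=knob(psi,t)+off*M[:,2]
        if P is not None:
            dR=R.from_matrix(P[1].T@M).as_rotvec(); acc.append(np.r_[dR,P[1].T@(p-P[0])/10])
            q2,e=ik(p,M,q,.02); st=np.abs(q2-q).max(); q=q2
            if i%grp==0: print(np.mean(acc,0).round(4).tolist(),"| q",q.round(2),round(e,3),round(st,2)); acc=[]
        P=(p,M)
E
python3 - <<'E'
from arc import *
for b1 in (40,47): arc(a(-4.23),.444,a(-25.9),.70,a(33),a(b1),20,5)
E
```

```text
now [ 0.97  0.18 -0.98  2.24  0.64  0.28  0.96]
[0.0105, -0.0061, 0.0157, 0.1397, 0.2141, 0.0827] | q [ 0.71  0.14 -0.79  2.29  0.97  0.26  0.47] 0.0 0.11
[0.011, -0.0061, 0.0154, 0.1369, 0.2204, 0.0876] | q [ 0.56  0.15 -0.74  2.32  1.28  0.35  0.01] 0.0 0.08
[0.0115, -0.0061, 0.015, 0.1339, 0.2258, 0.0924] | q [ 0.47  0.19 -0.76  2.33  1.43  0.49 -0.29] 0.0 0.05
[0.0119, -0.0061, 0.0147, 0.1308, 0.2302, 0.097] | q [ 0.37  0.24 -0.78  2.33  1.48  0.65 -0.49] 0.0 0.03
[0.0108, -0.0122, 0.0155, 0.1377, 0.2139, 0.081] | q [ 0.67  0.13 -0.74  2.32  1.14  0.23  0.3 ] 0.0 0.16
[0.0117, -0.0122, 0.0148, 0.1374, 0.22, 0.0815] | q [ 0.56  0.15 -0.76  2.37  1.57  0.37 -0.3 ] 0.0 0.09
[0.0126, -0.0122, 0.0141, 0.1373, 0.2252, 0.0821] | q [ 0.47  0.21 -0.81  2.4   1.7   0.58 -0.59] 0.0 0.05
[0.0134, -0.0122, 0.0133, 0.1371, 0.2294, 0.0826] | q [ 0.35  0.29 -0.84  2.41  1.72  0.81 -0.77] 0.0 0.05
```

```bash
python3 -m pendant '[[[0.0105,-0.006,0.0157,0.14,0.214,0.083,1],[0.0105,-0.006,0.0157,0.14,0.214,0.083,1],[0.0105,-0.006,0.0157,0.14,0.214,0.083,1],[0.0105,-0.006,0.0157,0.14,0.214,0.083,1],[0.0105,-0.006,0.0157,0.14,0.214,0.083,1],[0.011,-0.006,0.0154,0.137,0.22,0.088,1],[0.011,-0.006,0.0154,0.137,0.22,0.088,1],[0.011,-0.006,0.0154,0.137,0.22,0.088,1],[0.011,-0.006,0.0154,0.137,0.22,0.088,1],[0.011,-0.006,0.0154,0.137,0.22,0.088,1],[0,0,0,0,0,0,1]]]'
python3 look.py w4
python3 - <<'E'
from arc import *
goto(knob(a(-25.9),.70)+5*tool(a(-25.9),a(40))[:,2],tool(a(-25.9),a(40)),"final")
E
```

```text
time: 11.18
ee_pos: [547.5, -58.2, 168.9]
eef_rot: [0.306, 0.126, 0.943, -0.042]
force: [-12.1, 2.1, 10.4]
grip_width: 12.9
red 306 [252.8 120.2] med [568.  -63.3  42.1] lo [559.7 -70.3  35.8] hi [582.9 -57.   43.4]
red 1805 [251.9 242. ] med [530.1 -53.7 180.2] lo [525.7 -61.2 160.2] hi [546.1 -45.8 190.9]
red 33 [111.4 280.4] med [ 912.8 -455.6   31.7] lo [ 859.1 -466.5   26.1] hi [ 927.1 -419.3   50.1]
yel 626 [279.  103.9] med [552.4 -37.   47.7] lo [550.4 -43.5  22.4] hi [563.5 -31.3  59.2]
yel 3357 [ 17.7 322.4] med [ 2349.6 -2413.2  -334.5] lo [ 2102.1 -2428.2  -614.3] hi [ 2490.6 -2397.8    52.3]
white 783 [430.5  79.1] med [578.6  89.6  22.6] lo [568.5  66.7  22. ] hi [598.2 110.3  23.8]
white 69 [459.2 100.5] med [585.6 102.1  48.4] lo [578.7 100.1  47. ] hi [593.7 104.3  49.5]
white 1831 [447.1 135.4] med [637.4  99.5  40.4] lo [582.9  69.   39.3] hi [667.5 154.2  48.3]
white 73 [115.3 121.2] med [ 547.8 -191.    28. ] lo [ 538.1 -198.1   24.4] hi [ 556.3 -189.1   31.2]
white 159 [187.4 128.1] med [ 548.6 -114.4   58.4] lo [ 542.6 -120.6   57.4] hi [ 554.6 -108.1   59.5]
white 26 [394.2 171.3] med [676.3  64.1  40.3] lo [672.2  61.4  39.3] hi [686.2  68.   42.1]
lamp 22110 [251.4 353.9] med [485.9 -41.1 238. ] lo [468.2 -91.7 225.8] hi [519.6  11.2 245.2]
 t 11.225 pos [547.5 -58.2 168.9] turn [-0.332 -2.495  0.112] shift now [ 53.92  -8.72 -18.26] after turn [-54.75   5.82 -16.89] q [ 0.52  0.14 -0.7   2.33  1.26  0.35  0.02] F [-12.3   2.1  10.4] w 13.1
now [ 0.52  0.14 -0.7   2.33  1.26  0.35  0.02]
final t 11.225 pos [547.5 -58.2 168.9] turn [ 0.113 -0.07   0.148] shift now [1.06 2.32 1.24] after turn [1.48 2.26 0.89] q [ 0.52  0.14 -0.7   2.33  1.26  0.35  0.02] F [-12.3   2.1  10.4] w 13.1
```

View pics/w4.png

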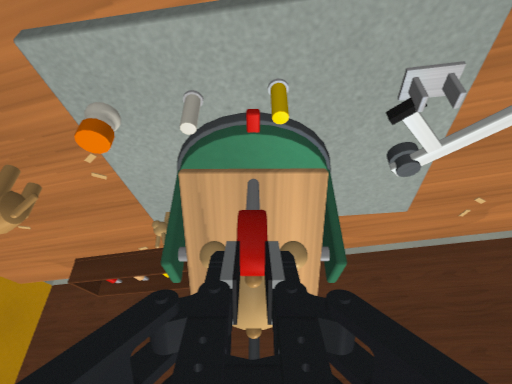

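```bash
python3 -m pendant '[[[0.0115,-0.006,0.015,0.134,0.226,0.092,1],[0.0115,-0.006,0.015,0.134,0.226,0.092,1],[0.0115,-0.006,0.015,0.134,0.226,0.092,1],[0.0115,-0.006,0.015,0.134,0.226,0.092,1],[0.0115,-0.006,0.015,0.134,0.226,0.092,1],[0.012,-0.006,0.0147,0.131,0.23,0.097,1],[0.012,-0.006,0.0147,0.131,0.23,0.097,1],[0.012,-0.006,0.0147,0.131,0.23,0.097,1],[0.012,-0.006,0.0147,0.131,0.23,0.097,1],[0.012,-0.006,0.0147,0.131,0.23,0.097,1],[0,0,0,0,0,0,1],[0,0,0,0,0,0,1]]]'
python3 look.py w5 | egrep "^red|^yel| t "
cat > meas.py <<'E'
from h import *
import sys
def stemfit(f):
    z=np.load(f+".npz"); im,W=z["im"],z["W"]; h=cv2.cvtColor(im,cv2.COLOR_RGB2HSV).astype(int); H,S,V=h[...,0],h[...,1],h[...,2]; Z=W[...,2]
    m=(H>5)&(H<22)&(S>70)&(Z>70)&(Z<230)&(np.hypot(W[...,0]-662.6,W[...,1]+89)<95)
    p=W[m]; rng=np.random.default_rng(0); best=0
    for _ in range(400):   # RANSAC plane
        s=p[rng.choice(len(p),3)]; n=np.cross(s[1]-s[0],s[2]-s[0]); l=np.linalg.norm(n)
        if l<50: continue
        n/=l; k=np.abs((p-s[0])@n)<1.2
        if k.sum()>best and abs(n[2])>.5: best=k.sum(); K=k
    c=p[K].mean(0); n=np.linalg.svd(p[K]-c,full_matrices=False)[2][2]; n*=np.sign(n[2])
    print(f,"plane n",best,len(p),"tilt deg",np.degrees(np.arccos(n[2])).round(1),"az of normal",np.degrees(np.arctan2(n[1],n[0])).round(1),c.round(0))
for f in sys.argv[1:]: stemfit(f)
E
python3 meas.py w1 w3 w4 w5
python3 - <<'E'
from arc import *
goto(knob(a(-25.9),.70)+5*tool(a(-25.9),a(40))[:,2],tool(a(-25.9),a(40)),"final")
E
```

```text
time: 12.72
ee_pos: [550.6, -34.0, 152.9]
eef_rot: [0.328, 0.211, 0.918, -0.077]
force: [-14.1, 6.1, 9.2]
grip_width: 12.5
red 92 [252.7 138.1] med [583.2 -49.   42.2] lo [577.5 -54.9  34.9] hi [590.  -43.8  43.2]
red 1811 [252.  243.6] med [535.3 -26.8 163.6] lo [529.8 -35.5 143.1] hi [549.5 -18.6 175.3]
yel 715 [251.9 113.2] med [552.7 -35.5  46.4] lo [550.3 -43.   22. ] hi [575.2 -31.1  58.9]
yel 7540 [ 49.4 315.7] med [ 1928.6 -2413.1  -232. ] lo [ 1576.  -2428.7  -512.8] hi [ 2446.5 -2397.6    62.1]
 t 12.775 pos [550.6 -34.  152.9] turn [-0.552 -2.402  0.202] shift now [ 49.16 -21.   -20.48] after turn [-55.06   3.4  -15.29] q [ 0.33  0.24 -0.74  2.34  1.46  0.64 -0.49] F [-13.5   5.1   8.2] w 13.3
w1 plane n 4981 9463 tilt deg 25.9 az of normal 175.9 [628. -86. 115.]
w3 plane n 9312 16245 tilt deg 25.8 az of normal 175.9 [625. -85. 114.]
w4 plane n 9527 13107 tilt deg 33.1 az of normal 165.2 [623. -77. 106.]
w5 plane n 8978 12488 tilt deg 40.2 az of normal 154.0 [626. -70.  99.]
now [ 0.33  0.24 -0.74  2.34  1.46  0.64 -0.49]
final t 12.775 pos [550.6 -34.  152.9] turn [-0.003 -0.011  0.001] shift now [-0.15 -0.05  0.17] after turn [-0.15 -0.05  0.17] q [ 0.33  0.24 -0.74  2.34  1.46  0.64 -0.49] F [-13.5   5.1   8.2] w 13.3
```

```bash
python3 -m pendant '[[[0,0,0,0,0,0,0],[0,0,0,0,0,0,0],[0,0,0,0,0,0,0],[0,0,0,0,0,0,0],[0,0,0,0,0,0,0],[0,0,0,0,0,-0.6,0],[0,0,0,0,0,-0.8,0],[0,0,0,0,0,-1,0],[0,0,0,0,0,-1,0],[0,0,0,0,0,-1,0],[0,0,0,0,0,-1,0],[0,0,0,0,0,0,0]]]'
python3 look.py w6 | egrep "^red|^yel|^blue| t "; python3 meas.py w6
```

```text
time: 14.28
ee_pos: [521.2, -19.7, 196.2]
eef_rot: [0.33, 0.212, 0.917, -0.078]
force: [0.8, 0.2, -0.5]
grip_width: 85.2
red 81 [252.8 127.5] med [582.6 -48.8  42.2] lo [577.2 -55.1  32.3] hi [590.4 -43.8  43.5]
red 1123 [252.1 206.1] med [535.9 -27.2 165.7] lo [530.  -36.9 144.6] hi [551.7 -19.1 175.4]
yel 471 [252.  106.2] med [552.6 -35.6  46.3] lo [550.2 -43.4  22.7] hi [576.8 -31.1  59. ]
yel 6133 [ 46.2 290.8] med [ 1804.7 -2413.2  -352.8] lo [ 1469.7 -2428.8  -587.3] hi [ 2381.7 -2397.2   -42.1]
 t 14.325 pos [521.2 -20.  195.7] turn [-0.554 -2.399  0.204] shift now [ 49.28 -21.05 -15.23] after turn [-52.12   2.   -19.57] q [ 0.36  0.09 -0.79  2.34  1.22  0.61 -0.29] F [-0.1 -0.1 -0.2] w 85.6
w6 plane n 7263 14064 tilt deg 40.0 az of normal 154.3 [633. -75. 107.]
```

View pics/w6.png

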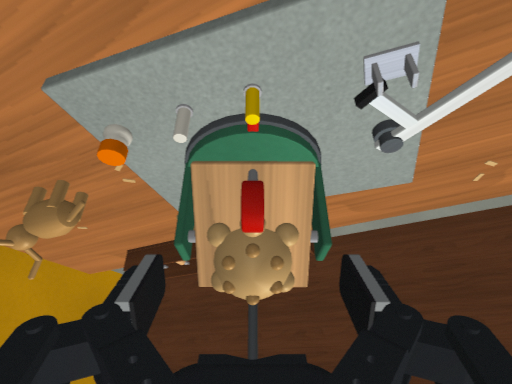

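```bash
cat > k.py <<'E'
from sim import *
H=np.array([674.,76.,0]); 
def kp(th,z):  # th = opening
    az=a(172.65)-th; return H+np.array([140*np.cos(az),140*np.sin(az),z]), tool(a(172.65-90-90)-th,0)
E
python3 - <<'E'
from k import *
q0=q.copy(); print(kp(.9,71)[0],kp(0,71)[0])
s=r.observe(); Rc=R.from_quat(np.roll(s["eef_rot"],-1)); print("world(0,90,50) in tool cm",Rc.inv().apply([0,9,5]).round(2))
p=s["ee_pos"]+[0,90,50]
for th,z in((.9,130),(.9,66),(.45,66),(0,66)):
    P,M=kp(th,z); 
    if (th,z)==(.9,130): goto(P,M,"pre")
    psi=-7.35-np.degrees(th)
    print(th,z); q=run(P,psi,0,0,8,q)
E
```

```text
now [ 0.36  0.09 -0.79  2.34  1.22  0.61 -0.29]
[601.71923465 195.89783551  71.        ] [535.15035478  93.91022118  71.        ]
world(0,90,50) in tool cm [-0.15  8.07 -6.39]
pre t 14.325 pos [521.2 -20.  195.7] turn [0.195 0.672 0.551] shift now [ 5.88 22.95  3.57] after turn [14.33 18.04  6.57] q [ 0.36  0.09 -0.79  2.34  1.22  0.61 -0.29] F [-0.1 -0.1 -0.2] w 85.6
0.9 130
[ 0.31  0.23 -0.83  2.15  0.95  0.78 -0.21] 0.0 step 0.15
[ 0.26  0.38 -0.85  1.97  0.78  0.92 -0.2 ] 0.0 step 0.15
[ 0.21  0.52 -0.85  1.79  0.65  1.03 -0.23] 0.0 step 0.15
[ 0.17  0.65 -0.84  1.62  0.53  1.12 -0.27] 0.0 step 0.15
0.9 66
[ 0.16  0.67 -0.83  1.63  0.55  1.09 -0.28] 0.0 step 0.01
[ 0.15  0.68 -0.82  1.65  0.56  1.06 -0.3 ] 0.0 step 0.01
[ 0.15  0.7  -0.81  1.66  0.58  1.04 -0.31] 0.0 step 0.01
[ 0.14  0.72 -0.8   1.67  0.59  1.01 -0.32] 0.0 step 0.01
0.45 66
[ 0.18  0.71 -0.83  1.71  0.61  1.   -0.22] 0.0 step 0.05
[ 0.22  0.7  -0.87  1.74  0.63  1.   -0.12] 0.0 step 0.05
[ 0.26  0.69 -0.9   1.78  0.64  0.99 -0.01] 0.0 step 0.05
[ 0.3   0.69 -0.93  1.81  0.66  0.99  0.09] 0.0 step 0.05
0 66
[ 0.35  0.69 -0.96  1.83  0.68  0.99  0.2 ] 0.0 step 0.06
[ 0.39  0.69 -0.99  1.85  0.69  0.99  0.32] 0.0 step 0.06
[ 0.44  0.69 -1.02  1.87  0.71  0.99  0.43] 0.0 step 0.06
[ 0.49  0.7  -1.05  1.89  0.73  1.    0.55] 0.0 step 0.06
```

```bash
python3 -m pendant '[[[0,0,0,0,2,-1.6,0],[0,0,0,0,2,-1.6,0],[0,0,0,0,2,-1.6,0],[0,0,0,0,2,-1.6,0],[0.0244,0.084,0.0689,0,0,0,0],[0.0244,0.084,0.0689,0,0,0,0],[0.0244,0.084,0.0689,0,0,0,0],[0.0244,0.084,0.0689,0,0,0,0],[0.0244,0.084,0.0689,0,0,0,0],[0.0244,0.084,0.0689,0,0,0,0],[0.0244,0.084,0.0689,0,0,0,0],[0.0244,0.084,0.0689,0,0,0,0]]]'
python3 - <<'E'
from k import *
P,M=kp(.9,150); goto(P,M,"pre")
E
```

```text
time: 15.82
ee_pos: [519.9, 69.6, 243.8]
eef_rot: [-0.002, 0.493, 0.87, -0.0]
force: [-0.2, 0.1, 0.4]
grip_width: 85.3
now [ 0.45  0.32 -0.83  1.75  0.25  1.18  0.08]
pre t 15.825 pos [519.9  69.6 243.8] turn [-0.003 -0.004 -0.003] shift now [ 6.6  13.53  9.37] after turn [ 6.6  13.53  9.38] q [ 0.45  0.32 -0.83  1.75  0.25  1.18  0.08] F [-0.2  0.1  0.4] w 85.3
```

```bash
python3 -m pendant '[[[0,0,0,1.65,3.38,1.5,0],[0,0,0,1.65,3.38,1.5,0],[0,0,0,1.65,3.38,1.5,0],[0,0,0,1.65,3.38,1.5,0],[0,0,0,0,0,0,0],[0,0,0,0,0,0,0]]]'
python3 look.py w7 | egrep "^blue| t "
python3 - <<'E'
from k import *
z=np.load("w7.npz"); im,W=z["im"],z["W"]; h=cv2.cvtColor(im,cv2.COLOR_RGB2HSV).astype(int)
m=(abs(h[...,0]-115)<10)&(h[...,1]>150)&(np.hypot(W[...,0]-602,W[...,1]-196)<40)
p=W[m&(W[...,2]>81)]; c,rad=cv2.minEnclosingCircle(p[:,:2].astype(np.float32)); print("knob",c,rad,np.median(p[:,2]))
P,M=kp(.9,66); goto([*c,66],M,"grasp")
E
```

```text
time: 16.58
ee_pos: [601.2, 195.6, 183.4]
eef_rot: [-0.001, 0.492, 0.871, -0.001]
force: [0.4, 0.6, -0.6]
grip_width: 85.4
blue 610 [256.3 182.2] med [602.1 201.9  84.9] lo [593.5 190.   48.2] hi [612.8 208.9  86.8]
 t 16.625 pos [601.4 195.1 183.9] turn [ 1.546e+00  2.733e+00 -2.000e-03] shift now [ 14.26 -61.56  18.53] after turn [-60.14 -19.51 -18.39] q [ 0.13  0.57 -0.77  1.57  0.42  1.18 -0.18] F [-0.2  0.   0.6] w 85.3
now [ 0.13  0.57 -0.77  1.57  0.42  1.18 -0.18]
knob (603.6834106445312, 198.85504150390625) 10.584969520568848 85.38366085476264
grasp t 16.625 pos [601.4 195.1 183.9] turn [-0.002 -0.001 -0.001] shift now [ 0.2   0.41 11.79] after turn [ 0.2   0.39 11.79] q [ 0.13  0.57 -0.77  1.57  0.42  1.18 -0.18] F [-0.2  0.   0.6] w 85.3
```

View pics/w7.png

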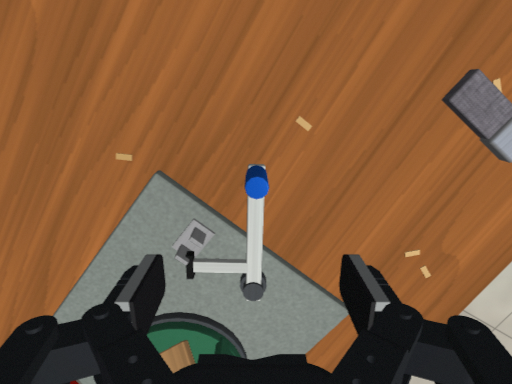

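```bash
python3 -m pendant '[[[0,0,0,0.2,0.4,2,0],[0,0,0,0,0,2,0],[0,0,0,0,0,2,0],[0,0,0,0,0,2,0],[0,0,0,0,0,2,0],[0,0,0,0,0,1.8,0],[0,0,0,0,0,0,1],[0,0,0,0,0,0,1],[0,0,0,0,0,0,1],[0,0,0,0,0,0,1],[0,0,0,0,0,0,1]]]'
python3 - <<'E'
from k import *
s=r.observe(); p=s["ee_pos"]; d=p[:2]-H[:2]; th0=a(172.65)-np.arctan2(d[1],d[0]); rad=np.hypot(*d); print(p,s["force"],s["torque"],"th",th0,"rad",rad)
n=20; step=th0/n; ch=2*rad*np.sin(step/2)/10
# chord in the tool frame at start of a step
M=R.from_quat(np.roll(s["eef_rot"],-1)).as_matrix()
az=np.arctan2(d[1],d[0]); p1=H[:2]+rad*np.array([np.cos(az+step),np.sin(az+step)]); v=np.r_[p1-p[:2],0]/10
print("row rz",-step,"shift",M.T@v)
E
```

```text
time: 18.0
ee_pos: [603.9, 200.0, 66.4]
eef_rot: [-0.001, 0.492, 0.871, -0.0]
force: [-0.7, 0.4, -0.2]
grip_width: -0.2
now [ 0.08  0.69 -0.71  1.67  0.52  0.98 -0.27]
[603.86465379 199.9788987   66.42863702] [-0.74367518  0.38678216 -0.23038569] [-0.01937208  0.00446    -0.0167899 ] th 0.9276946773593306 rad 142.44203772876497
row rz -0.04638473386796653 shift [ 2.67202732e-03 -6.60648781e-01  4.97254476e-04]
```

```bash
python3 look.py w8 | egrep "^blue| t "
```

```text
blue 1009 [250.4 229.2] med [598.5 207.3  68.3] lo [593.3 198.5  44.7] hi [610.8 209.3  85.8]
 t 18.05 pos [603.8 199.9  66.3] turn [ 1.545  2.734 -0.   ] shift now [ 14.02 -62.04   6.7 ] after turn [-60.38 -19.99  -6.63] q [ 0.08  0.69 -0.71  1.67  0.52  0.98 -0.27] F [0.5 0.2 0.6] w -0.1
```

View pics/w8.png

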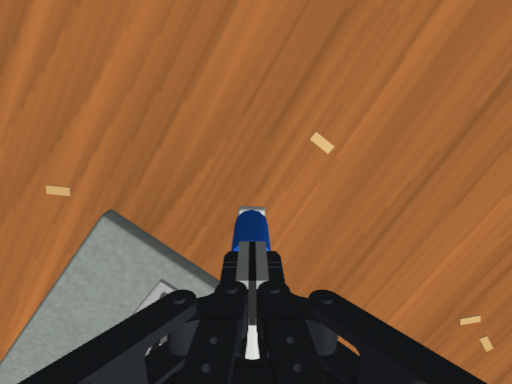

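```bash
python3 - <<'E'
from k import *
s=r.observe(); M=R.from_quat(np.roll(s["eef_rot"],-1)).as_matrix()
for f in("w7","w8"):
    z=np.load(f+".npz"); im,W=z["im"],z["W"]; h=cv2.cvtColor(im,cv2.COLOR_RGB2HSV).astype(int)
    m=(abs(h[...,0]-115)<10)&(h[...,1]>150)&(np.hypot(W[...,0]-602,W[...,1]-200)<40)
    for lo,hi in((40,60),(60,80),(80,84),(84,90)):
        p=W[m&(W[...,2]>lo)&(W[...,2]<=hi)]
        if len(p)<8: continue
        fit=least_squares(lambda c:np.hypot(p[:,0]-c[0],p[:,1]-c[1])-11,[602,198]).x
        q=(p-s["ee_pos"])@M
        print(f,lo,hi,len(p),"fit",fit.round(1),"box tool x,y",q.min(0).round(1),q.max(0).round(1), "min world",p.min(0).round(0),p.max(0).round(0))
E
```

```text
now [ 0.08  0.69 -0.71  1.67  0.52  0.98 -0.27]
w7 40 60 66 fit [604.1 197.9] box tool x,y [ 2.3 -9.4  6.5] [ 9.5  9.1 21.5] min world [593. 199.  45.] [610. 209.  60.]
w7 60 80 108 fit [604.1 197.9] box tool x,y [  1.4 -10.2 -13.2] [9.5 9.3 6.2] min world [593. 198.  60.] [611. 209.  80.]
w7 80 84 41 fit [603.5 196.6] box tool x,y [-10.7  -9.8 -17.6] [  9.5   9.8 -13.7] min world [593. 192.  80.] [613. 209.  84.]
w7 84 90 395 fit [599.9 192.7] box tool x,y [-11.2 -10.7 -21. ] [  9.1   9.8 -17.7] min world [594. 189.  84.] [614. 209.  87.]
w8 40 60 315 fit [604.3 198. ] box tool x,y [ -0.1 -10.3   6.4] [ 9.8 10.  24.2] min world [593. 197.  42.] [612. 209.  60.]
w8 60 80 507 fit [604.3 198. ] box tool x,y [ -1.3 -10.3 -13.6] [ 9.9 10.2  6.3] min world [593. 197.  60.] [613. 210.  80.]
w8 80 84 125 fit [604.4 198. ] box tool x,y [  1.5 -10.2 -17.7] [ 10.2   9.6 -13.7] min world [593. 197.  80.] [611. 209.  84.]
w8 84 90 49 fit [604.9 198.2] box tool x,y [  3.1 -10.1 -23.3] [ 10.9   8.8 -17.7] min world [593. 197.  84.] [610. 210.  90.]
```

```bash
python3 - <<'E'
from k import *
s=r.observe(); M=R.from_quat(np.roll(s["eef_rot"],-1)).as_matrix(); print(r.tip_extent, s["ee_pos"],s["grip_width"],s["time"])
W=np.load("w8.npz")["W"]
for v in range(206,330,8): print(v,[((W[v,u]-s["ee_pos"])@M).round(0).tolist() for u in (240,246,252,258,264)])
E
```

```text
now [ 0.08  0.69 -0.71  1.67  0.52  0.98 -0.27]
14.0 [603.84708996 199.93918293  66.33533131] -0.093902653072484 18.05
206 [[9.0, -8.0, 32.0], [8.0, -4.0, 32.0], [8.0, 0.0, 33.0], [-4.0, 5.0, 66.0], [-5.0, 10.0, 67.0]]
214 [[7.0, -7.0, 23.0], [9.0, -3.0, 17.0], [9.0, 0.0, 16.0], [nan, nan, nan], [4.0, 8.0, 28.0]]
222 [[7.0, -7.0, 9.0], [9.0, -3.0, 5.0], [9.0, 0.0, 5.0], [8.0, 4.0, 7.0], [5.0, 8.0, 14.0]]
230 [[8.0, -6.0, -4.0], [9.0, -3.0, -6.0], [9.0, 0.0, -7.0], [8.0, 4.0, -4.0], [5.0, 7.0, 1.0]]
238 [[8.0, -6.0, -14.0], [9.0, -3.0, -16.0], [9.0, 0.0, -16.0], [9.0, 4.0, -15.0], [6.0, 7.0, -10.0]]
246 [[11.0, -5.0, -29.0], [11.0, -2.0, -28.0], [11.0, 0.0, -28.0], [11.0, 3.0, -29.0], [11.0, 6.0, -29.0]]
254 [[11.0, -5.0, -37.0], [11.0, -2.0, -37.0], [11.0, 0.0, -36.0], [10.0, 3.0, -35.0], [12.0, 6.0, -38.0]]
262 [[11.0, -5.0, -43.0], [11.0, -2.0, -44.0], [11.0, 0.0, -43.0], [11.0, 3.0, -43.0], [11.0, 6.0, -43.0]]
270 [[11.0, -5.0, -49.0], [10.0, -2.0, -48.0], [11.0, 0.0, -49.0], [11.0, 3.0, -50.0], [11.0, 5.0, -50.0]]
278 [[11.0, -4.0, -55.0], [11.0, -2.0, -55.0], [12.0, 0.0, -56.0], [11.0, 3.0, -55.0], [11.0, 5.0, -56.0]]
286 [[12.0, -4.0, -62.0], [8.0, -2.0, -57.0], [8.0, 0.0, -57.0], [12.0, 3.0, -63.0], [11.0, 5.0, -62.0]]
294 [[12.0, -4.0, -67.0], [10.0, -2.0, -65.0], [4.0, 0.0, -57.0], [12.0, 3.0, -68.0], [12.0, 5.0, -68.0]]
302 [[12.0, -4.0, -71.0], [7.0, -2.0, -65.0], [1.0, 0.0, -58.0], [9.0, 3.0, -68.0], [11.0, 5.0, -71.0]]
310 [[11.0, -4.0, -75.0], [4.0, -2.0, -66.0], [-4.0, 0.0, -56.0], [5.0, 3.0, -67.0], [12.0, 5.0, -76.0]]
318 [[12.0, -3.0, -80.0], [1.0, -2.0, -67.0], [-8.0, 0.0, -56.0], [1.0, 3.0, -66.0], [16.0, 4.0, -84.0]]
326 [[12.0, -3.0, -83.0], [-3.0, -2.0, -67.0], [-86.0, 0.0, 26.0], [-3.0, 3.0, -67.0], [13.0, 4.0, -84.0]]
```

```bash
python3 -m pendant '[[[0,0,0,0,0,0,0],[0,0,0,0,0,0,0],[0,0,0,0,0,0,0],[0,0,0,0,0,0,0],[0,0,0,-0.17,0,1,0],[0,0,0,0,0,1,0],[0,0,0,0,0,0.7,0],[0,0,0,0,0,0,1],[0,0,0,0,0,0,1],[0,0,0,0,0,0,1],[0,0,0,0,0,0,1],[0,0,0,0,0,0,1]]]'
python3 - <<'E'
from k import *
for f in ("w5","w7"):
    z=np.load(f+".npz"); W=z["W"]; T=z["T"]; c=r.get_calibration("wrist"); B=T@np.linalg.inv(np.array(c["hand_eye"]))
    P=(W-B[:3,3])@B[:3,:3]; near=(z["d"]<170)&(z["d"]>0)&(np.abs(P[...,0])<15)&(np.abs(P[...,1])<60)
    print(f,"tip z",np.percentile(P[near][:,2],[50,98,99.8,100]).round(1))
E
```

```text
time: 19.55
ee_pos: [604.8, 198.7, 39.6]
eef_rot: [-0.001, 0.492, 0.871, 0.0]
force: [-0.6, 0.2, 3.7]
grip_width: 20.4
now [ 0.07  0.72 -0.69  1.68  0.54  0.94 -0.28]
w5 tip z [-79.2 -20.1 -15.1 -10.3]
w7 tip z [-83.9 -38.1 -33.4 -31.9]
```

```bash
python3 -m pendant '[[[0,0,-0.046,0,-0.66,0,1],[0,0,-0.046,0,-0.66,0,1],[0,0,-0.046,0,-0.66,0,1],[0,0,-0.046,0,-0.66,0,1],[0,0,-0.046,0,-0.66,0,1],[0,0,-0.046,0,-0.66,0,1],[0,0,-0.046,0,-0.66,0,1],[0,0,-0.046,0,-0.66,0,1],[0,0,-0.046,0,-0.66,0,1],[0,0,-0.046,0,-0.66,0,1],[0,0,-0.046,0,-0.66,0,1],[0,0,-0.046,0,-0.66,0,1],[0,0,-0.046,0,-0.66,0,1],[0,0,-0.046,0,-0.66,0,1],[0,0,-0.046,0,-0.66,0,1],[0,0,0,0,0,0,1]]]'
python3 - <<'E'
from k import *
s=r.observe(); p=s["ee_pos"]; d=p[:2]-H[:2]; print(p,s["force"].round(1),s["torque"].round(2),"th",a(172.65)-np.arctan2(d[1],d[0]),"rad",np.hypot(*d),s["grip_width"],q.round(2))
P,M=kp(0,p[2]); goto(P,M)
E
```

```text
time: 21.55
ee_pos: [542.2, 124.9, 39.6]
eef_rot: [-0.0, 0.168, 0.986, 0.001]
force: [1.8, 1.3, 2.5]
grip_width: 20.2
now [ 0.32  0.68 -0.87  1.88  0.66  0.9   0.35]
[542.22128227 124.94835324  39.57651274] [1.8 1.3 2.5] [ 0.13 -0.44  0.4 ] th 0.22736733696866462 rad 140.5758575744658 20.207117616150917 [ 0.32  0.68 -0.87  1.88  0.66  0.9   0.35]
 t 21.55 pos [542.2 124.9  39.6] turn [ 0.001 -0.    -0.21 ] shift now [-0.36 -3.16 -0.  ] after turn [ 0.3  -3.17  0.  ] q [ 0.32  0.68 -0.87  1.88  0.66  0.9   0.35] F [1.8 1.3 2.5] w 20.2
```

```bash
python3 -m pendant '[[[0,0,-0.046,0,-0.65,0,1],[0,0,-0.046,0,-0.65,0,1],[0,0,-0.046,0,-0.65,0,1],[0,0,-0.046,0,-0.65,0,1],[0,0,-0.02,0,-0.3,0,1],[0,0,0,0,0,0,1],[0,0,0,0,0,0,1]]]'
python3 - <<'E'
from k import *
s=r.observe(); p=s["ee_pos"]; d=p[:2]-H[:2]; print(p,s["force"].round(1),s["torque"].round(2),"th",a(172.65)-np.arctan2(d[1],d[0]),"rad",np.hypot(*d),s["grip_width"])
E
```

```text
time: 22.42
ee_pos: [535.1, 97.1, 39.6]
eef_rot: [0.0, 0.068, 0.998, 0.0]
force: [5.7, 2.2, 2.8]
grip_width: 20.1
now [ 0.4   0.68 -0.92  1.91  0.69  0.91  0.57]
[535.14078127  97.08073469  39.55294139] [5.7 2.2 2.8] [ 0.29 -1.07  0.43] th 0.022381584128521315 rad 140.4502759069149 20.069712519659046
```

```bash
python3 -m pendant '[[[0,0,-0.01,0,-0.2,0,1],[0,0,-0.01,0,-0.2,0,1],[0,0,0,0,0,0,1]]]'; python3 -m pendant '[[[0,0,-0.01,0,-0.15,0,1],[0,0,0,0,-0.15,0,1],[0,0,0,0,0,0,1]]]'
```

```text
time: 22.8
ee_pos: [534.8, 94.9, 39.6]
eef_rot: [0.0, 0.057, 0.998, 0.002]
force: [6.3, 6.5, -2.2]
grip_width: 20.6
time: 23.18
ee_pos: [534.9, 94.9, 39.7]
eef_rot: [0.001, 0.052, 0.999, 0.004]
force: [8.4, 15.4, -8.0]
grip_width: 20.0
```

```bash
python3 -m pendant '[[[0,0,0,0,0,0,0],[0,0,0,0,0,0,0],[0,0,0,0,0,0,0],[0,0,0,0,0,0,0],[0,0,0,0,0,0,0],[0,0,0,0,0,-1.5,0],[0,0,0,0,0,-3,0],[0,0,0,0,0,-4,0],[0,0,0,1,0,-4,0],[0,0,0,2,0,-4,0],[0,0,0,2,1.5,-3,0],[0,0,0,2,1.5,0,0],[0,0,0,0,0,0,0],[0,0,0,0,0,0,0]]]'
python3 look.py w9 | egrep "^red|^yel|^blue| t "; python3 meas.py w9
python3 - <<'E'
from h import *
im,d,c,T=snap("top"); W=world(d,c,T); z0=np.load("top0.npz")
h=cv2.cvtColor(im,cv2.COLOR_RGB2HSV).astype(int); m=(abs(h[...,0]-115)<10)&(h[...,1]>150)&(np.hypot(W[...,0]-535,W[...,1]-94)<60); print("top: blue",m.sum(),np.nanmedian(W[m],0))
im2,d2,c2,T2=snap("scene"); 
cv2.imwrite("pics/f.png",np.vstack([np.hstack([cv2.resize(im[90:240,160:360],(400,300)),cv2.resize(im2[130:280,170:370],(400,300))]),np.hstack([cv2.resize(im,(400,300)),cv2.resize(cv2.imread("pics/w9.png")[:,:,::-1],(400,300))])])[:,:,::-1])
E
```

```text
time: 24.92
ee_pos: [467.1, 126.1, 233.7]
eef_rot: [-0.001, 0.052, 0.999, -0.0]
force: [0.3, -0.7, 0.9]
grip_width: 85.3
red 109 [129.8 261.4] med [578.8 -46.9  42. ] lo [455.2 -54.9  35.5] hi [586.5  72.3 273.6]
red 940 [ 88.5 295.5] med [540.3 -26.8 167.7] lo [529.5 -39.6 144.2] hi [557.9 -18.5 176. ]
yel 246 [132.6 246. ] med [554.3 -34.3  49.4] lo [550.4 -43.2  23.7] hi [562.5 -31.   59.6]
blue 1158 [501.2 123.9] med [450.3 411.4  37.8] lo [419.  408.3  22.3] hi [482.5 425.2  56.7]
blue 471 [231.6 228.2] med [529.   96.6  84. ] lo [524.1  86.8  45.9] hi [542.7 105.1  86.5]
 t 24.975 pos [467.3 126.1 233.6] turn [ 0.165  3.135 -0.   ] shift now [ 45.08 -17.45  23.49] after turn [-46.73 -12.61 -23.36] q [ 0.6   0.37 -1.19  1.84  0.37  1.18  0.75] F [ 0.7 -0.9  0.3] w 85.8
w9 plane n 1069 1490 tilt deg 40.3 az of normal 154.2 [604. -91.  90.]
top: blue 0 [nan nan nan]
  return np.nanmean(a, axis, out=out, keepdims=keepdims)
```

View pics/f.png

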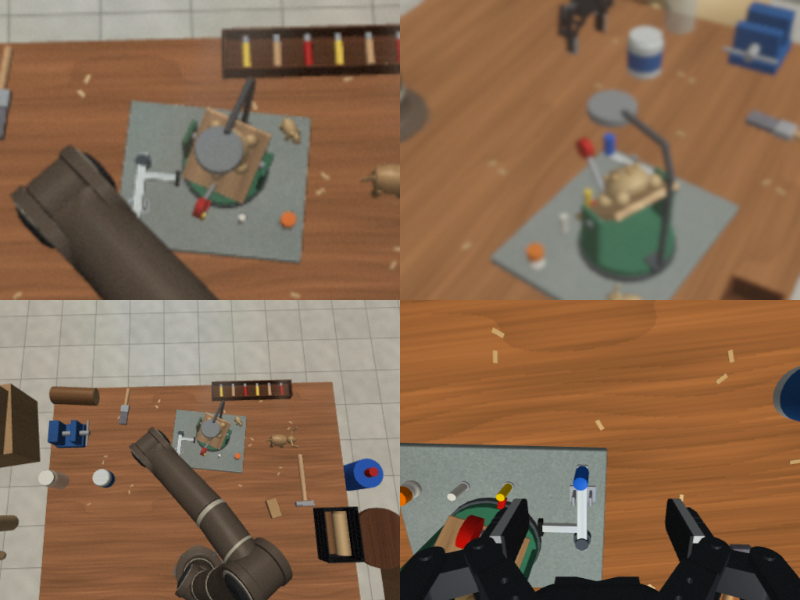

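```bash
python3 -c "from bench import r; print(r.close_job())"
```

```text
the job is handed in; nothing more can be done
None
```

I swivelled the stand by the red lever to the yellow pin, tilted the turtle plate to 40 degrees, swung the keeper bar shut and let go. I then handed the job in at about 25 s of the 48 s allowed.

**Last checks:**
- **Tilt:** a plane fitted to the plate gave about 40.3°.
- **Swivel:** the front faces about 154.2° and the yellow pin lies at about 154°. An earlier wrist picture showed the pointer straight behind the pin.
- **Keeper:** the bar met its stop with about 15 N on the tool. It now sits in the clip, parallel to the board edge, with its pad at the turntable rim.
- **Bystanders and robot:** those in view look unmoved, though I did not measure them. The fingers are open and about 70 mm clear of the knob.

**What failed or disagreed:**
- **Lever approach:** the first try, at about 50° of tool tilt, ran into joint limits, so I gripped the lever at 33° instead.
- **Keeper grasp:** the first try closed on nothing above the blue knob. In the wrist depth images the fingertips sit about 35 mm farther back than the text says. I went 27 mm lower and the second grasp held.
- **Final top view:** the arm hid the blue knob, so the keeper check rests on the wrist view, the measured tool position and the force.

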